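Index the valve turntable and complete the pair

TASK

On the ratchet turntable every place holds a pair of parts except one, which holds a single big radio valve. Stroke the turntable's lever, full strokes felt gently to the stop, just as often as it takes to bring that place to the steel notch block at the front; turn it only by the lever. Then pick the matching valve from the loose parts on the bench and set it down gently, upright, on the free spot beside its twin, leaving the other loose parts where they are.

Things in the scene. Friction and masses are not known exactly. Their poses are not given: they have to be found in the camera images.
- indexer: Fixed grey round base of the turntable, 300 mm across, 12 mm thick, bolted down; origin: centre of its underside, on the vertical axis about which turntable and lever turn. Its -x points to the front, where a steel notch block, 14 mm wide and 34 mm high, stands 126 to 148 mm from the axis. z up.
- carousel: Turntable: grey disc 230 mm across, top face 34 mm above the bench, 8 steel teeth on its rim (reaching 127 mm from the axis, 35 mm high), 8 sectors 45 degrees apart, each with an inner spot (45 mm from the axis) and an outer one (85 mm). Origin on the axis at bench height; its -x points along the single valve's sector. It turns anticlockwise from above; friction (0.35 N m) holds it where left.
- twin (a point): Inner spot of the sector with the single big valve: centre of that valve's underside, 45 mm from the axis, 34 mm up. The valve is 28 mm wide, 68 mm tall, fixed. The other seven sectors hold fixed pairs (knobs, capacitors, small valves, coils, at most 26 mm across and 46 mm tall); in the two sectors next to this one they are knobs 24 mm across and only 18 mm tall.
- seat (a point): Centre of the free outer spot of that sector (flat dark disc 32 mm across), on the turntable's top face, 34 mm above the bench, 85 mm from the axis, 40 mm from the twin's centre. Turns with the turntable. Starts 2 to 4 lever strokes short of the front, perhaps between two places: then the first stroke advances it by less than a whole place.
- gate (a point): Point fixed to the base, on the line from the axis to the notch block, 85 mm from the axis and 34 mm above the bench: seat lies here, within a few mm, when the sector has come to the front.
- lever: Ratchet lever: flat arm under the disc, same axis, with an upright post at its end (its +x). A full stroke pushes the post anticlockwise from above (along the right side, away from the robot) by about 53 degrees to a hard rubber-faced stop, up to 2.3 degrees earlier or later: feel for it. Pushing at the post takes 1 to 2 N free, 3 to 5 N driving; over 10 N is the stop (go slowly).
- lever_post (a point): On the axis of the lever's post, 155 mm from the turning axis, 95 mm above the bench. Post: 13 mm diameter, flat top 109 mm above the bench, free on all sides from 50 mm up. A spring holds the lever at rest and brings it back when let go.
- lever_rest (a point): Where lever_post is at rest: a point fixed to the base, 65 degrees anticlockwise (from above) from the notch block. The lever's brass pawl pushes the nearest tooth and slips back over the teeth on the return: let the lever come all the way back here to take the next tooth. Where the stroke ends sets the turntable's place; a full stroke leaves a sector at the front.
- valve: The loose big valve to be put away: black base 28 mm in diameter and 16 mm tall, clear glass bulb of the same diameter above, 68 mm tall in all, about 60 g, standing upright on the bench. Origin: centre of its underside, z up along it.
- small_valve: Bystander: slimmer and shorter valve, 20 mm diameter, 46 mm tall, standing upright. Origin: centre of its underside.
- capacitor: Bystander: black capacitor can with a bare aluminium top, 32 mm diameter, 45 mm tall, standing. Origin: centre of its underside.
- knob: Bystander: plain aluminium control knob, 34 mm diameter, 22 mm tall, standing. Origin: centre of its underside.
There are look-alikes about, which are no part of the job. What is shaped like the valve but brown or pink is not meant.

How it is judged:
On the way, in this order (a step that is already met when the one before it is completed fails the run):
1. the free spot has been brought to the front (within 6 mm of the gate point) while the valve still stands on the bench (horizontal distance between seat and gate below 0.006 m and distance of valve from where it was at the start of the episode below 0.05 m), for 0.2 s.
2. the big valve stands upright on the free spot, at the front (horizontal distance between seat and gate below 0.006 m and horizontal distance between valve and seat below 0.012 m and z of valve in the frame of seat between -0.004 and 0.005 m and angle between valve's own z axis and vertical below 0.12 rad), for 0.2 s.
At the end, for the whole second after the job is handed in: The free spot is at the front (its centre within 6 mm of the gate point), the big valve stands on it at rest and released, upright within 0.12 rad, its centre within 12 mm of the spot's and its base on the disc (height within 5 mm); the other loose parts are within 30 mm of where they were (all of step 2 and linear speed of valve below 0.02 m/s and distance of each of small_valve, capacitor, knob from where it was at the start of the episode below 0.03 m); the robot touches nothing.
It fails at once if the turntable was pushed directly by the robot (over 3 N) instead of by its lever (contact force between any of the fingers, the arm and carousel above 3 N).
It fails at once if the lever was forced (over 50 N) (contact force between any of the fingers, the arm and lever above 50 N).
It fails at once if the valve was set down hard or used to push the turntable (over 25 N) (contact force between valve and carousel above 25 N).
It fails at once if another loose part was moved by more than 30 mm (distance of any of small_valve, capacitor, knob from where it was at the start of the episode above 0.03 m).
It also fails if it takes over 72 s, if anything falls off the work surface, if the arm or the gripper's body presses on something with over 40 N, if the wrist force passes 120 N, or if a joint passes its speed limit or range.

ROBOT

A 7-joint arm with a two-finger parallel gripper is mounted at the origin on the work surface. World frame = base frame: x ahead of the robot, y to its left, z up, the work surface at z = 0. Lengths are in m, angles in rad, forces in N, time in s.
With the tool pointing down it reaches from about 0.425 to 1.025 m from the base axis. Payload 9.4 kg.
Tool frame: the origin (TCP) lies at the very end of the fingers, on their centre line; the grasp point (between the pads) lies 19 mm behind it (robot.grip_point_offset is the distance from the TCP to the grasp point, in m); z points along the fingers, y is the line along which they close (so a half turn about z gives the same grasp; the last joint's range is limited). The gripper opens to 93 mm and grips with 3 to 60 N. Pads are 15 mm wide; open, the fingers measure 128 mm over their backs; the gripper's body (75 mm by 188 mm) begins 65 mm behind the grasp point.
Start: joints at [1.202, 0.599, -0.003, 1.599, 0.002, 0.943, -0.08], TCP at [0.209, -0.694, 0.219] pointing down, gripper open.
Joint ranges: [-2.57, 2.57], [-0.35, 1.97], [-1.29, 1.29], [0.11, 2.56], [-1.05, 4.19], [0.11, 1.86], [-2.63, 2.63]. Speed limits (rad/s): [2.22, 2.22, 3.01, 3.01, 3.14, 3.14, 3.14].

INTERFACE

Orientations are given as a 3x3 rotation matrix whose columns are the frame's x, y, z axes.
In Python, from rig import robot gives the robot as it stands.
- The arm moves only by the tool play_rows, never from a script. Its argument "series" is a list of rows, each a list of 4 numbers: the shift along the tool's x, y, z in mm, then the turn about the tool's z in rad. A call has 1 to 20 rows; each row shifts and turns the commanded pose from where the row before left it, along the tool's axes as they then stand; what a row does not reach is not made up. A row lasts 1/10 s, in which the tool goes at most 50 mm and 8.59 degrees, less where a joint would pass 70% of its speed; a pose out of reach is approached as far as the arm can. A call with a gripper value outside its range is refused whole. "fingers" is the closure, from -1 (fully open) to 1 (shut), set as the call begins (left out, the last holds). The fingers move at their own pace and stop on an object; "squeeze" is the grip in N (left out, the last holds). Time passes only in rows, so rows that do not move let the fingers close. It gives the time, the measured TCP pose, the force, the opening and the grip force at its end, in the units of the state.
- robot.get_obs(): the state, without advancing time (a new reading comes with each control period).
- robot.get_image(name): name is "scene" or "top" or "wrist"; returns the picture (420x560x3 uint8, red, green, blue); there is no depth.
- robot.camera_model(name): a dict with "mtx" (3x3 intrinsics, pixels), "dist_coeffs" ([k1, k2, p1, p2, k3] as OpenCV has them; the pictures are not rectified), "pose" (4x4, takes a point from camera to world coordinates); the wrist camera has in their place "tool_from_camera" (4x4, takes a point from camera to tool coordinates, whose origin is the TCP and whose axes are the flange's). Camera axes: x right, y down, z forward; pixel columns grow to the right and rows downward; lengths in m; the calibration is good to about 2 mm. A picture is of the moment at which its call begins: read the wrist's pose just before it. camera_model takes no time and is no camera call.
- robot.sign_off(): hands the job in; it is judged then, once.
Trained networks look in the newest picture that a camera, given by its name, has taken for a name from the list of things; names that differ only in an ending like _2 or _b are one class to them, and where a whole thing is asked for, a point or a joint stands for the part that bears it (a point fixed in the world has none). Each returns a list of dicts, best first, with "conf" (0 to 1); they miss things now and then, are a little off and sometimes report something else, mostly with a low value. They report only what shows in the picture. A call takes as long as a camera call. They do not tell look-alikes from the thing itself.
- robot.look_for(name, camera): "at" ([x, y, z] in m, in the coordinates of the camera as it stood for that picture, good to about 4 mm: the middle of the surface that is visible of it).
- robot.regions_of(name, camera): "mask" (420x560 bool, what is visible of it).
- robot.spot_point(name, camera): "at" ([x, y, z] in m, in the coordinates of the camera as it stood for that picture, good to about 4 mm: a listed point, or the origin of a listed thing).
The state is a dict: "t": time; "qpos": joint angles; "qd": joint speeds; "joint_torque": joint torques, N m; "tcp_pos": TCP position; "orientation": TCP orientation; "force": force on the tool from outside, world axes, zero at the start; "torque": the same for the moment, N m; "grip_width": finger opening in m; "grasp_force": force on a finger pad.
Only numpy, scipy, OpenCV 4.12 (cv2) and the standard library are available. Lean on these libraries where they do the work, as an engineer would, in place of code of your own. Each camera call takes 0.05 s, during which the arm holds its last target. There are 200 camera calls.

## Working session

There is one attempt and no reset: what is moved stays moved. The work goes in short steps, Python scripts to look and compute and a tool call to move; the robot and the scene stay as the last step left them, time stands still between calls to the robot, and variables do not carry over. Pictures are saved under pics/ and viewed, at most 10 in all, crops included, and the job is handed in when it is done.

Besides the shell and the picture viewer there is one more tool, called as name([rows], argument=value, ...), one row to a line, values as JSON. play_rows: Moves the arm, as the interface text tells. Its arguments: {"type":"object","properties":{"series":{"type":"array"},"fingers":{"type":"number"},"squeeze":{"type":"number"}},"required":["series"]}

```bash
mkdir -p pics; ls; cat > h.py <<'E'
import numpy as np, cv2
from rig import robot
def save(cam,fn,crop=None,scale=1):
    im=robot.get_image(cam)
    im=np.ascontiguousarray(im[:,:,::-1])
    if crop: 
        a,b,c,d=crop; im=im[b:d,a:c]
    if scale!=1: im=cv2.resize(im,None,fx=scale,fy=scale,interpolation=cv2.INTER_CUBIC)
    cv2.imwrite('pics/'+fn,im)
def pose(cam):
    m=robot.camera_model(cam)
    if 'pose' in m: return np.array(m['pose'])
    o=robot.get_obs(); T=np.eye(4); T[:3,:3]=o['orientation']; T[:3,3]=o['tcp_pos']
    return T@np.array(m['tool_from_camera'])
def proj(p,cam,T=None):
    m=robot.camera_model(cam); T=pose(cam) if T is None else T
    W=np.linalg.inv(T)
    return cv2.projectPoints(np.atleast_2d(p).astype(float),cv2.Rodrigues(W[:3,:3])[0],W[:3,3],np.array(m['mtx']),np.array(m['dist_coeffs']))[0].reshape(-1,2)
def ray(px,cam,T=None):
    m=robot.camera_model(cam); T=pose(cam) if T is None else T
    u=cv2.undistortPoints(np.array([[px]],float),np.array(m['mtx']),np.array(m['dist_coeffs']))[0,0]
    return T[:3,3],T[:3,:3]@np.array([u[0],u[1],1.])
def onz(px,cam,z,T=None):
    o,d=ray(px,cam,T); return o+d*(z-o[2])/d[2]
def spots(names,cam,f='spot_point'):
    T=pose(cam)
    for n in names:
        for r in getattr(robot,f)(n,cam):
            p=T[:3,:3]@np.array(r['at'])+T[:3,3]
            print(cam,f,n,round(r['conf'],2),p.round(4),proj(p,cam,T)[0].round(0))
E
python3 - <<'E'
from h import *
for c in ['scene','top']:
    save(c,c+'0.png')
    print(c,pose(c).round(3).tolist())
    spots(['indexer','carousel','twin','seat','gate','lever_post','lever_rest','valve','small_valve','capacitor','knob'],c)
o=robot.get_obs(); print(o['t'],o['orientation'])
E
```

```text
pics
scene [[-0.881, 0.373, -0.29, 0.731], [0.472, 0.703, -0.532, 0.522], [0.006, -0.606, -0.795, 0.628], [0.0, 0.0, 0.0, 1.0]]
scene spot_point indexer 0.83 [ 0.5811 -0.0172 -0.0023] [217. 182.]
scene spot_point carousel 0.75 [ 0.5793 -0.0153  0.0014] [218. 181.]
scene spot_point twin 0.78 [0.56   0.0248 0.0362] [233. 180.]
scene spot_point seat 0.79 [0.5478 0.0615 0.0316] [246. 191.]
scene spot_point seat 0.3 [ 0.5765 -0.0181  0.0019] [219. 180.]
scene spot_point gate 0.72 [ 0.4871 -0.0264  0.0358] [254. 152.]
scene spot_point lever_post 0.55 [ 0.5187 -0.1641  0.0947] [212.  98.]
scene spot_point lever_post 0.15 [ 0.4879 -0.0257  0.0343] [254. 153.]
scene spot_point lever_rest 0.77 [ 0.5196 -0.1625  0.0941] [212.  99.]
scene spot_point lever_rest 0.16 [ 0.4886 -0.0291  0.0332] [253. 152.]
scene spot_point valve 0.91 [ 0.5499  0.3733 -0.0046] [328. 335.]
scene spot_point valve 0.89 [0.4969 0.439  0.0011] [379. 355.]
scene spot_point valve 0.62 [ 0.5915  0.448  -0.0015] [332. 391.]
scene spot_point small_valve 0.68 [ 0.4419  0.2601 -0.0013] [344. 254.]
scene spot_point capacitor 0.65
[... 521 characters left out ...]
] [189. 246.]
top spot_point lever_rest 0.74 [ 0.5177 -0.1593  0.0904] [429. 213.]
top spot_point valve 0.53 [ 0.5023  0.4377 -0.0007] [155. 217.]
top spot_point valve 0.51 [ 0.5936  0.4506 -0.0027] [151. 178.]
top spot_point valve 0.49 [ 0.5512  0.3769 -0.0026] [182. 197.]
top spot_point valve 0.43 [ 0.4876 -0.0234  0.0352] [359. 228.]
top spot_point small_valve 0.63 [0.4411 0.2647 0.003 ] [229. 246.]
top spot_point capacitor 0.49 [ 0.4385  0.3516 -0.0029] [191. 246.]
top spot_point knob 0.69 [5.622e-01 2.763e-01 3.000e-04] [226. 193.]
1.2 [[ 9.57718171e-01  2.87708010e-01 -7.53603805e-05]
 [ 2.87708014e-01 -9.57718172e-01  4.99201073e-05]
 [-5.78115911e-05 -6.94911793e-05 -9.99999996e-01]]
```

View images.

```bash
python3 - <<'E'
import cv2,numpy as np
a=cv2.imread('pics/scene0.png'); b=cv2.imread('pics/top0.png')
A=cv2.resize(a[215:420,290:490],None,fx=2,fy=2,interpolation=2)
B=cv2.resize(b[150:270,120:460],(600,212),interpolation=2)
c=np.zeros((600,800,3),np.uint8); c[:A.shape[0]-10,:400]=A[:400]; A2=cv2.resize(a[60:260,110:310],(400,400),interpolation=2)
c[:400,400:]=A2; c[388:600,100:700]=B; cv2.imwrite('pics/m0.png',c)
E
```

```text
(no output)
```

View pics/scene0.png

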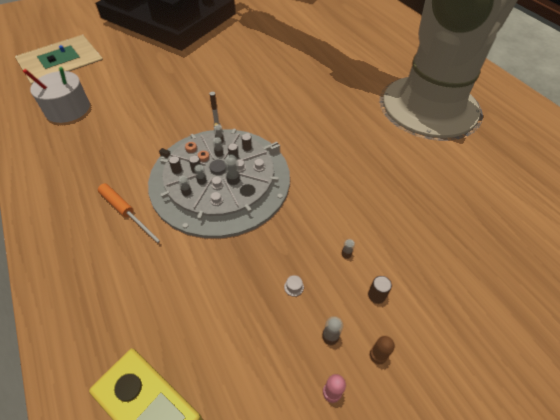

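View pics/m0.png

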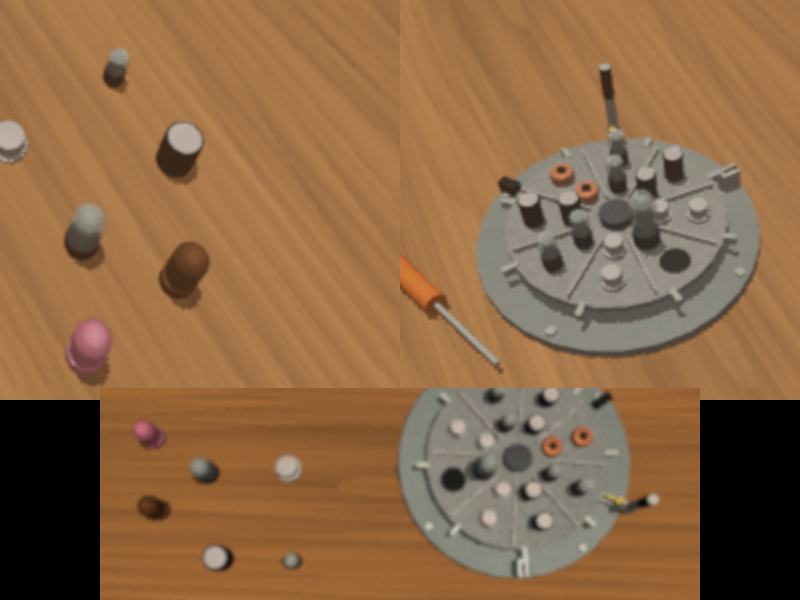

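The loose valve candidates in the scene picture are the clear one with black base at (332,330), the brown one at (382,350) and the pink one at (335,388). The enlarged crop shows the clear one at (85,230), and it matches its clear twin on the table. The target is therefore the clear valve at about (0.55, 0.375). The seat is the dark disc at (247,190). The post is at (213,100) and the notch block at (273,150).

The seat is about 73° short of the front, so I expect 2 strokes. First I move behind the post.

play_rows([
  [31,-31,4,0],
  [31,-31,4,0],
  [31,-31,4,0],
  [31,-31,4,0],
  [31,-31,4,0],
  [31,-31,4,0],
  [31,-31,4,0],
  [31,-31,4,0],
  [31,-31,4,0],
  [31,-31,4,0],
  [31,-31,4,0],
  [31,-31,4,0],
  [31,-31,4,0],
  [31,-31,4,0],
  [0,0,0,0.136],
  [0,0,0,0.136],
  [0,0,0,0.136],
  [0,0,0,0.136],
  [0,0,0,0.136],
  [0,0,0,0.136],
], fingers=1)

```text
t: 3.2
tcp_pos: [0.4996, -0.1538, 0.1628]
orientation: [[0.863, -0.505, 0.0], [-0.505, -0.863, -0.0], [0.0, -0.0, -1.0]]
force: [-0.2, 0.2, 0.5]
grip_width: 0.0006
grasp_force: 0.0
```

```bash
python3 - <<'E'
from h import *
o=robot.get_obs(); print(o['tcp_pos'],np.degrees(np.arctan2(o['orientation'][1][0],o['orientation'][0][0])),o['grip_width'],o['force'])
save('wrist','w1.png')
spots(['lever_post','gate','lever_rest','indexer'],'wrist')
spots(['lever_post'],'wrist','look_for')
E
```

```text
[ 0.49955596 -0.15384522  0.16279026] -30.348808547445866 0.0005639332208214076 [-0.18108009  0.16834254  0.49680204]
wrist spot_point lever_post 0.89 [ 0.5144 -0.1608  0.0963] [277. 207.]
wrist spot_point gate 0.59 [ 0.4918 -0.0253  0.033 ] [163. 284.]
wrist spot_point lever_rest 0.76 [ 0.5194 -0.1655  0.0964] [279. 197.]
wrist spot_point indexer 0.93 [ 0.5731 -0.0198  0.0035] [118. 204.]
```

View pics/w1.png

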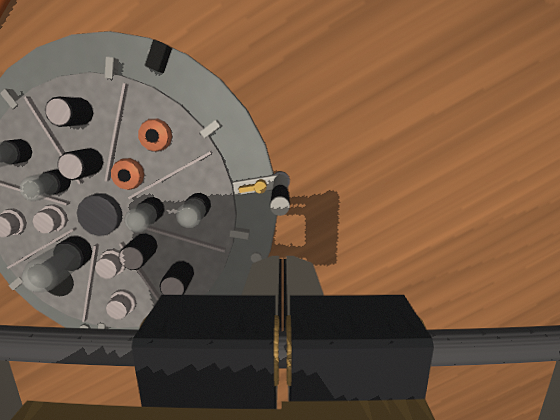

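```bash
python3 - <<'E'
from h import *
o=robot.get_obs();p=np.array(o['tcp_pos']);R=np.array(o['orientation'])
print('top at',onz((281,203),'wrist',.109), 'hub', onz((100,214),'wrist',.034), proj([p,p+R@[.0075,0,0],p+R@[0,.017,0]],'wrist'))
q=onz((281,203),'wrist',.109); print('post in tool',R.T@(q-p))
print(pose('wrist').round(3))
print(proj([0.55,.375,.068],'wrist'))
E
```

```text
top at [ 0.51795912 -0.16567837  0.109     ] hub [ 0.57126569 -0.01588418  0.034     ] [[278.62843845 271.60766483]
 [278.59597499 257.73083728]
 [312.5498361  271.58354806]]
post in tool [0.02199861 0.00109247 0.05364644]
[[-0.497 -0.833 -0.241  0.565]
 [-0.868  0.478  0.137 -0.193]
 [ 0.001  0.277 -0.961  0.329]
 [ 0.     0.     0.     1.   ]]
[[-143.30005423  401.89859492]]
```

play_rows([
  [0,0,22,0],
  [0,0,22,0],
  [0,0,22,0],
  [0,0,22,0],
  [0,0,0,0],
])

```text
t: 4.0
tcp_pos: [0.4981, -0.1536, 0.0726]
orientation: [[0.866, -0.499, -0.004], [-0.499, -0.866, 0.001], [-0.004, 0.001, -1.0]]
force: [0.4, 1.0, 0.4]
grip_width: 0.0003
grasp_force: 0.0
```

play_rows([
  [5,0,0,-0.032],
  [5,0,0,-0.032],
  [7,0,0,-0.045],
  [7,0,0,-0.045],
  [7,0,0,-0.045],
  [7,0,0,-0.045],
  [7,0,0,-0.045],
])

```text
t: 4.7
tcp_pos: [0.5413, -0.1716, 0.0747]
orientation: [[0.973, -0.229, 0.0], [-0.229, -0.973, -0.0], [0.0, 0.0, -1.0]]
force: [-0.6, 1.3, 0.0]
grip_width: 0.0009
grasp_force: 0.8
```

play_rows([
  [7,0,0,-0.045],
  [7,0,0,-0.045],
  [7,0,0,-0.045],
  [7,0,0,-0.045],
  [7,0,0,-0.045],
  [7,0,0,-0.045],
  [7,0,0,-0.045],
  [7,0,0,-0.045],
  [7,0,0,-0.045],
  [7,0,0,-0.045],
])

```text
t: 5.7
tcp_pos: [0.6096, -0.1733, 0.0743]
orientation: [[0.976, 0.217, -0.002], [0.217, -0.976, 0.0], [-0.002, -0.001, -1.0]]
force: [-3.6, 1.6, 0.6]
grip_width: 0.0006
grasp_force: 2.2
```

```bash
python3 - <<'E'
from h import *
o=robot.get_obs();p=np.array(o['tcp_pos']);R=np.array(o['orientation'])
v=p-[.573,-.017,p[2]];print(np.hypot(*v[:2]),np.degrees(np.arctan2(v[1],v[0]))%360, np.degrees(np.arctan2(R[1,0],R[0,0]))+270)
print(o['force'],p)
save('wrist','w2.png')
spots(['lever_post','seat','indexer'],'wrist');spots(['lever_post','seat'],'top')
E
```

```text
0.16053896930475484 283.18622876168763 282.52678339097884
[-3.57444515  1.6029418   0.61579629] [ 0.60962165 -0.17330616  0.07426862]
wrist spot_point lever_post 0.78 [ 0.6192 -0.1639  0.0943] [264. 268.]
wrist spot_point indexer 0.97 [ 5.711e-01 -2.130e-02  4.000e-04] [ 63. 232.]
top spot_point seat 0.96 [0.5445 0.0635 0.0317] [319. 202.]
```

View pics/w2.png

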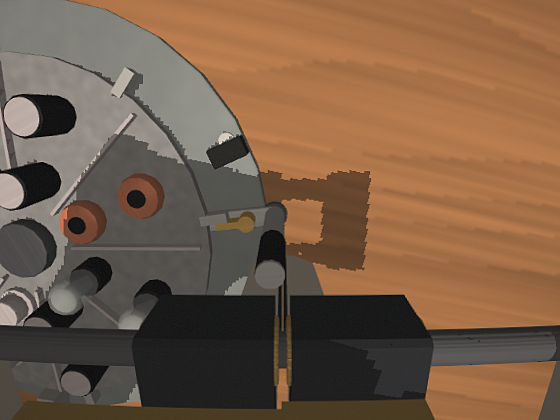

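The post sits centrally against the finger, at about (268,270). The black stop is ahead at (228,150). I carry on slowly.

play_rows([
  [5,-0.5,0,-0.032],
  [5,-0.5,0,-0.032],
  [5,-0.5,0,-0.032],
  [5,-0.5,0,-0.032],
  [4,-0.5,0,-0.026],
  [3,0,0,-0.019],
])

```text
t: 6.6
tcp_pos: [0.6358, -0.1635, 0.0747]
orientation: [[0.925, 0.38, 0.0], [0.38, -0.925, -0.0], [0.0, 0.0, -1.0]]
force: [-2.4, -4.0, 0.9]
grip_width: 0.0003
grasp_force: 2.0
```

play_rows([
  [1.5,0,0,-0.01],
  [1.5,0,0,-0.01],
])

```text
t: 6.8
tcp_pos: [0.6381, -0.1625, 0.0747]
orientation: [[0.918, 0.397, 0.0], [0.397, -0.918, -0.0], [0.0, 0.0, -1.0]]
force: [-2.5, -4.3, 0.4]
grip_width: 0.0002
grasp_force: 1.9
```

play_rows([
  [1.5,0,0,-0.01],
  [1,0,0,-0.006],
])

```text
t: 7.0
tcp_pos: [0.6404, -0.1614, 0.0747]
orientation: [[0.911, 0.412, 0.0], [0.412, -0.911, -0.0], [-0.0, 0.0, -1.0]]
force: [-3.5, -3.7, 0.9]
grip_width: 0.0001
grasp_force: 2.0
```

play_rows([
  [1,0,0,-0.006],
  [1,0,0,-0.006],
])

```text
t: 7.2
tcp_pos: [0.6419, -0.1608, 0.0746]
orientation: [[0.906, 0.422, -0.001], [0.422, -0.906, -0.0], [-0.001, -0.0, -1.0]]
force: [-5.6, -5.8, 2.0]
grip_width: 0.0005
grasp_force: 3.3
```

play_rows([
  [1,0,0,-0.006],
  [1,0,0,-0.006],
])

```text
t: 7.4
tcp_pos: [0.6422, -0.1607, 0.0746]
orientation: [[0.902, 0.433, -0.003], [0.433, -0.902, -0.001], [-0.003, -0.001, -1.0]]
force: [-8.7, -6.6, 6.9]
grip_width: 0.0004
grasp_force: 5.5
```

play_rows([
  [1,0,0,-0.006],
  [1,0,0,-0.006],
])

```text
t: 7.6
tcp_pos: [0.6424, -0.1607, 0.0745]
orientation: [[0.897, 0.443, -0.006], [0.443, -0.897, -0.002], [-0.006, -0.001, -1.0]]
force: [-13.4, -8.1, 9.6]
grip_width: 0.0006
grasp_force: 7.9
```

Stop felt at about 15 N. I return along the arc.

play_rows([
  [-10,-0.3,0,0.065],
  [-16,-0.8,0,0.103],
  [-16,-0.8,0,0.103],
  [-16,-0.8,0,0.103],
  [-16,-0.8,0,0.103],
  [-16,-0.8,0,0.103],
  [-16,-0.8,0,0.103],
  [-16,-0.8,0,0.103],
  [-16,-0.8,0,0.103],
  [-16,-0.8,0,0.091],
  [-8,0,0,0],
  [0,0,0,0],
  [0,0,0,0],
])

```text
t: 8.9
tcp_pos: [0.4921, -0.1495, 0.0748]
orientation: [[0.869, -0.495, 0.001], [-0.495, -0.869, 0.0], [0.001, -0.001, -1.0]]
force: [0.3, -1.1, -0.2]
grip_width: 0.0005
grasp_force: 0.0
```

```bash
python3 - <<'E'
from h import *
o=robot.get_obs();p=np.array(o['tcp_pos']);R=np.array(o['orientation'])
print(o['force'],p, np.degrees(np.arctan2(R[1,0],R[0,0])))
save('wrist','w3.png'); save('top','t3.png')
spots(['lever_post','seat','twin','gate','indexer','carousel'],'wrist');spots(['seat','twin','gate','indexer','carousel'],'top');spots(['seat','twin','gate','lever_post','carousel'],'scene')
E
```

```text
[ 0.34590387 -1.0686342  -0.1938707 ] [ 0.49207837 -0.14950261  0.0747527 ] -29.637316089509554
wrist spot_point lever_post 0.91 [ 0.5159 -0.1647  0.0957] [280. 232.]
wrist spot_point twin 0.59 [0.5396 0.012  0.0323] [ 35. 296.]
wrist spot_point gate 0.96 [ 0.4904 -0.026   0.0339] [120. 331.]
wrist spot_point indexer 0.66 [ 0.5716 -0.0203  0.0024] [ 65. 221.]
wrist spot_point carousel 0.86 [ 0.5705 -0.0223 -0.0009] [ 71. 219.]
top spot_point seat 0.73 [0.5068 0.0391 0.0273] [330. 219.]
top spot_point twin 0.96 [0.5382 0.0093 0.032 ] [344. 205.]
top spot_point gate 0.91 [ 0.4871 -0.0228  0.0363] [358. 228.]
top spot_point indexer 0.84 [ 0.5709 -0.0151 -0.0011] [352. 193.]
top spot_point carousel 0.91 [ 5.762e-01 -1.350e-02 -1.000e-04] [352. 191.]
top spot_point carousel 0.34 [ 0.5476  0.3756 -0.003 ] [183. 199.]
scene spot_point seat 0.79 [0.5478 0.0615 0.0316] [246. 191.]
scene spot_point seat 0.3 [ 0.5765 -0.0181  0.0019] [219. 180.]
scene spot_point twin 0.78 [0.56   0.0248 0.0362] [233. 180.]
scene spot_point gate 0.72 [ 0.4871 -0.0264  0.0358] [254. 152.]
scene spot_point lever_post 0.55 [ 0.5187 -0.1641  0.0947] [212.  98.]
scene spot_point lever_post 0.15 [ 0.4879 -0.0257  0.0343] [254. 153.]
scene spot_point carousel 0.75 [ 0.5793 -0.0153  0.0014] [218. 181.]
```

View pics/w3.png

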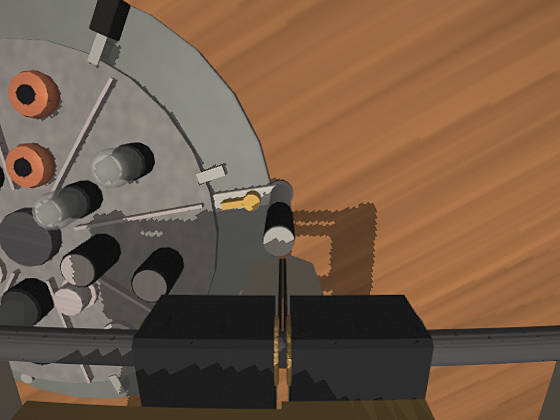

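Seat is now at about (0.507, 0.039), 45° short of the front, so one more full stroke is needed. The post is back at rest at (279,242).

play_rows([
  [7,-0.1,0,-0.043],
  [7,-0.1,0,-0.043],
  [7,-0.1,0,-0.043],
  [7,-0.1,0,-0.043],
  [7,-0.1,0,-0.043],
  [7,-0.1,0,-0.043],
  [7,-0.1,0,-0.043],
  [7,-0.1,0,-0.043],
  [7,-0.1,0,-0.043],
  [7,-0.1,0,-0.043],
  [7,-0.1,0,-0.043],
  [7,-0.1,0,-0.043],
  [7,-0.1,0,-0.043],
  [7,-0.1,0,-0.043],
  [7,-0.1,0,-0.043],
  [7,-0.1,0,-0.043],
  [7,-0.1,0,-0.043],
  [7,-0.1,0,-0.043],
])

```text
t: 11.6
tcp_pos: [0.6131, -0.1675, 0.0745]
orientation: [[0.967, 0.254, 0.0], [0.254, -0.967, -0.001], [-0.0, 0.001, -1.0]]
force: [-4.0, -3.9, -0.7]
grip_width: 0.0002
grasp_force: 2.2
```

play_rows([
  [4,0,0,-0.025],
  [4,0,0,-0.025],
  [3,0,0,-0.018],
  [3,0,0,-0.018],
])

```text
t: 12.0
tcp_pos: [0.6261, -0.1633, 0.0746]
orientation: [[0.942, 0.334, 0.0], [0.334, -0.942, -0.0], [-0.0, 0.0, -1.0]]
force: [-2.5, -3.7, -0.8]
grip_width: 0.0006
grasp_force: 2.2
```

play_rows([
  [3,0,0,-0.019],
  [3,0,0,-0.019],
  [2,0,0,-0.013],
  [2,0,0,-0.013],
])

```text
t: 12.4
tcp_pos: [0.6355, -0.1596, 0.0746]
orientation: [[0.919, 0.394, 0.0], [0.394, -0.919, -0.0], [-0.0, 0.0, -1.0]]
force: [-3.1, -4.4, -0.5]
grip_width: 0.0008
grasp_force: 2.2
```

play_rows([
  [1.5,0,0,-0.01],
  [1,0,0,-0.006],
])

```text
t: 12.6
tcp_pos: [0.6378, -0.1586, 0.0746]
orientation: [[0.913, 0.408, 0.0], [0.408, -0.913, -0.0], [0.0, 0.0, -1.0]]
force: [-2.7, -4.2, -0.8]
grip_width: 0.0005
grasp_force: 2.2
```

play_rows([
  [1,0,0,-0.006],
  [1,0,0,-0.006],
])

```text
t: 12.8
tcp_pos: [0.6395, -0.1578, 0.0746]
orientation: [[0.908, 0.419, -0.0], [0.419, -0.908, -0.0], [-0.0, 0.0, -1.0]]
force: [-2.4, -4.2, -1.3]
grip_width: 0.0003
grasp_force: 2.2
```

play_rows([
  [1,0,0,-0.006],
  [1,0,0,-0.006],
])

```text
t: 13.0
tcp_pos: [0.6407, -0.1572, 0.0746]
orientation: [[0.903, 0.429, -0.001], [0.429, -0.903, -0.0], [-0.001, -0.0, -1.0]]
force: [-5.8, -5.9, 1.9]
grip_width: 0.0006
grasp_force: 3.8
```

play_rows([
  [1,0,0,-0.006],
  [1,0,0,-0.006],
  [1,0,0,-0.006],
])

```text
t: 13.3
tcp_pos: [0.6411, -0.1572, 0.0745]
orientation: [[0.896, 0.445, -0.005], [0.445, -0.896, -0.002], [-0.005, -0.001, -1.0]]
force: [-12.3, -8.6, 6.3]
grip_width: 0.0006
grasp_force: 7.2
```

play_rows([
  [1,0,0,-0.006],
  [0,0,0,0],
])

```text
t: 13.5
tcp_pos: [0.6411, -0.1572, 0.0745]
orientation: [[0.893, 0.45, -0.007], [0.45, -0.893, -0.002], [-0.007, -0.001, -1.0]]
force: [-12.6, -8.3, 6.9]
grip_width: 0.0008
grasp_force: 7.5
```

play_rows([
  [-10,-0.3,0,0.065],
  [-16,-0.8,0,0.103],
  [-16,-0.8,0,0.103],
  [-16,-0.8,0,0.103],
  [-16,-0.8,0,0.103],
  [-16,-0.8,0,0.103],
  [-16,-0.8,0,0.103],
  [-16,-0.8,0,0.103],
  [-16,-0.8,0,0.103],
  [-16,-0.8,0,0.091],
  [-8,0,0,0],
  [0,0,-15,0],
  [0,0,-40,0],
  [0,0,-40,0],
  [0,0,-40,0],
])

```text
t: 15.0
tcp_pos: [0.4907, -0.1465, 0.2113]
orientation: [[0.874, -0.486, 0.001], [-0.486, -0.874, -0.0], [0.001, -0.0, -1.0]]
force: [1.2, -0.6, -0.3]
grip_width: 0.0001
grasp_force: 0.0
```

```bash
python3 - <<'E'
from h import *
o=robot.get_obs();p=np.array(o['tcp_pos']);R=np.array(o['orientation'])
print(o['force'],p, np.degrees(np.arctan2(R[1,0],R[0,0])))
for c in ['wrist','top','scene']:
    save(c,c+'4.png')
    spots(['lever_post','seat','twin','gate','indexer'],c)
spots(['valve'],'top');spots(['valve'],'scene')
E
```

```text
[ 1.22605861 -0.55839127 -0.25275596] [ 0.4907196  -0.14651909  0.21134601] -29.10005799260749
wrist spot_point lever_post 0.74 [ 0.518  -0.1656  0.1011] [285. 175.]
wrist spot_point lever_post 0.45 [ 0.5793 -0.0215  0.0102] [137. 177.]
wrist spot_point lever_post 0.24 [0.4433 0.2614 0.0066] [ 29. 371.]
wrist spot_point seat 0.81 [ 0.4919 -0.0265  0.0414] [178. 254.]
wrist spot_point twin 0.56 [ 0.5283 -0.0234  0.0407] [155. 225.]
wrist spot_point gate 0.73 [ 0.4945 -0.0253  0.038 ] [176. 251.]
wrist spot_point indexer 0.88 [ 0.5752 -0.0235  0.0063] [142. 179.]
top spot_point lever_post 0.6 [ 0.5172 -0.1649  0.0969] [433. 213.]
top spot_point lever_post 0.45 [ 0.441   0.2657 -0.0006] [229. 246.]
top spot_point seat 0.74 [ 0.485  -0.0201  0.0305] [357. 229.]
top spot_point seat 0.58 [ 0.517  -0.1641  0.0904] [431. 214.]
top spot_point twin 0.74 [ 0.5271 -0.0209  0.0337] [358. 210.]
top spot_point gate 0.9 [ 0.4884 -0.0229  0.0343] [358. 228.]
top spot_point indexer 0.74 [ 0.5713 -0.0164  0.0019] [353. 193.]
top spot_point indexer 0.44 [ 5.773e-01 -1.330e-02 -3.000e-04] [352. 190.]
scene spot_point lever_post 0.79 [ 0.5206 -0.1662  0.0956] [211.  98.]
scene spot_point seat 0.72 [ 0.4899 -0.0212  0.0321] [254. 155.]
scene spot_point twin 0.75 [ 0.5289 -0.0172  0.0334] [238. 162.]
scene spot_point gate 0.56 [ 0.488  -0.0273  0.0342] [253. 152.]
scene spot_point indexer 0.8 [ 0.5799 -0.017   0.0006] [218. 181.]
scene spot_point indexer 0.29 [0.4388 0.2594 0.    ] [345. 253.]
top spot_point valve 0.59 [0.5479 0.3752 0.0017] [183. 198.]
top spot_point valve 0.47 [0.5927 0.4521 0.001 ] [150. 178.]
top spot_point valve 0.46 [ 0.5025  0.4389 -0.0006] [154. 217.]
scene spot_point valve 0.67 [ 0.5503  0.3784 -0.0036] [330. 338.]
scene spot_point valve 0.6 [ 0.5929  0.4482 -0.0007] [331. 392.]
scene spot_point valve 0.57 [0.498  0.4384 0.0008] [379. 355.]
```

View pics/wrist4.png

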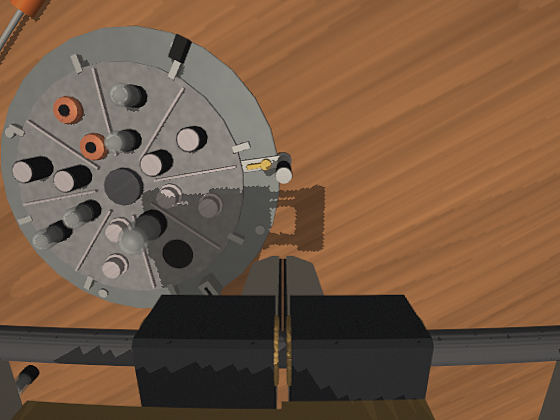

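The dark free spot is at (177,255), by the notch block and next to the twin (140,235), so the sector is at the front. Next I look at the valve.

play_rows([
  [0,0,0,-0.1465],
  [0,0,0,-0.1465],
  [0,0,0,-0.1465],
  [0,0,0,-0.1465],
  [2.5,-43,0,0],
  [2.5,-43,0,0],
  [2.5,-43,0,0],
  [2.5,-43,0,0],
  [2.5,-43,0,0],
  [2.5,-43,0,0],
  [2.5,-43,0,0],
  [2.5,-43,0,0],
  [2.5,-43,0,0],
  [2.5,-43,0,0],
  [2.5,-43,0,0],
  [2.5,-43,0,0],
  [0,0,0,0],
], fingers=-0.1)

```text
t: 17.7
tcp_pos: [0.4801, 0.3767, 0.2093]
orientation: [[0.997, 0.081, -0.0], [0.081, -0.997, 0.003], [0.0, -0.003, -1.0]]
force: [0.0, 0.4, -1.1]
grip_width: 0.0511
grasp_force: 0.0
```

```bash
cat >> h.py <<'E'
def vmask(cam):
    T=pose(cam); out=[]
    for r in robot.regions_of('valve',cam):
        m=np.array(r['mask']).astype(np.uint8); M=cv2.moments(m,True)
        ys,xs=np.nonzero(m)
        print(cam,'mask',round(r['conf'],2),int(M['m00']),round(M['m10']/M['m00'],1),round(M['m01']/M['m00'],1),xs.min(),xs.max(),ys.min(),ys.max())
E
python3 - <<'E'
from h import *
o=robot.get_obs();R=np.array(o['orientation']); print(o['tcp_pos'],np.degrees(np.arctan2(R[1,0],R[0,0])),o['grip_width'],o['t'])
save('wrist','w5.png'); np.save('T5.npy',pose('wrist'))
spots(['valve','small_valve','capacitor','knob'],'wrist'); spots(['valve'],'wrist','look_for'); vmask('wrist')
E
```

```text
[0.48010899 0.37670706 0.20928554] 4.656498713937058 0.05113407420748795 17.7
wrist spot_point valve 0.85 [0.5494 0.3706 0.001 ] [289. 120.]
wrist spot_point valve 0.68 [ 0.4993  0.4305 -0.0066] [228. 164.]
wrist spot_point valve 0.61 [ 0.594   0.4446 -0.0023] [217.  68.]
wrist spot_point small_valve 0.94 [0.4348 0.2571 0.0025] [383. 236.]
wrist spot_point capacitor 0.97 [0.4365 0.348  0.0008] [301. 228.]
wrist spot_point knob 0.93 [ 0.5552  0.2738 -0.0009] [384. 122.]
wrist look_for valve 0.77 [0.5906 0.4357 0.0587] [208.  67.]
wrist look_for valve 0.59 [0.503  0.4215 0.055 ] [222. 172.]
wrist mask 0.9 979 220.3 169.9 201 239 153 188
wrist mask 0.88 1084 211.9 64.6 192 231 46 83
```

View pics/w5.png

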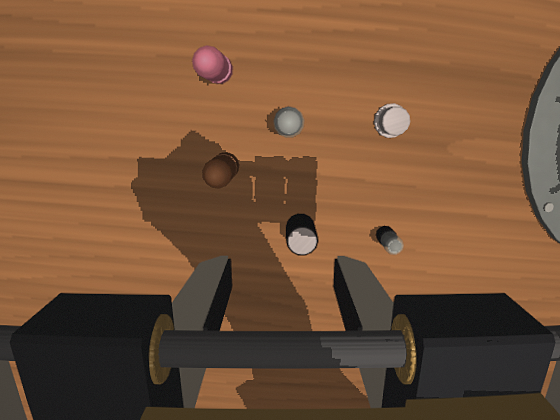

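Clear valve at (289,121), seen from nearly straight above. The brown one is at (220,170) and the pink one at (212,65). I take a second view from above it.

play_rows([
  [34,3,0,0],
  [34,3,0,0],
  [0,0,20,0],
  [0,0,20,0],
  [0,0,0,0],
])

```text
t: 18.55
tcp_pos: [0.5493, 0.3667, 0.1673]
orientation: [[0.997, 0.072, -0.003], [0.072, -0.997, -0.003], [-0.004, 0.002, -1.0]]
force: [-0.5, 0.1, -0.2]
grip_width: 0.0512
grasp_force: 0.0
```

```bash
python3 - <<'E'
from h import *
o=robot.get_obs(); R=np.array(o['orientation']);p=np.array(o['tcp_pos']); print(p,np.degrees(np.arctan2(R[1,0],R[0,0])))
save('wrist','w6.png'); T=pose('wrist'); np.save('T6.npy',T)
spots(['valve'],'wrist'); vmask('wrist')
T5=np.load('T5.npy')
print(onz((289,121),'wrist',.055,T5), onz((289,121),'wrist',.0,T5),proj([.549,.374,0],'wrist'),proj([.549,.374,.068],'wrist'),proj(p,'wrist'))
E
```

```text
[0.54926546 0.36666854 0.16730731] 4.135054320278764
wrist spot_point valve 0.87 [ 0.4982  0.4355 -0.0021] [208. 240.]
wrist spot_point valve 0.8 [0.5468 0.3755 0.0034] [272. 198.]
wrist spot_point valve 0.57 [ 0.593   0.4482 -0.001 ] [196. 142.]
wrist mask 0.94 1301 185.5 146.2 162 209 129 165
wrist mask 0.63 1204 198.4 249.8 178 219 228 275
wrist mask 0.57 1169 269.7 203.9 253 285 182 225
[0.54961956 0.37118003 0.055     ] [0.54841222 0.37004499 0.        ] [[274.75295459 195.81793397]] [[273.10665379 215.46727263]] [[283.01609937 269.64815556]]
```

View pics/w6.png

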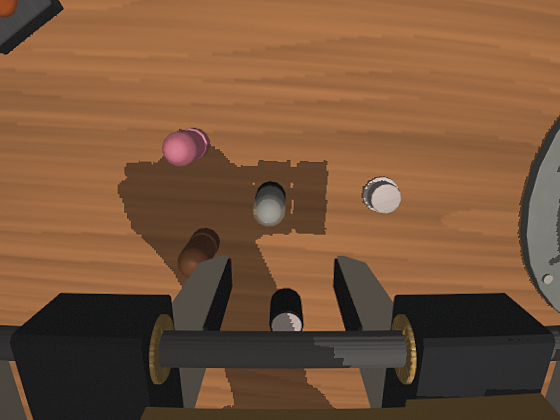

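The clear valve at (270,204) stands at about (0.549, 0.375). Both wrist views, the fixed cameras and its base height of about 0 agree. I descend and grip.

play_rows([
  [0,-8,10,0],
  [0,0,25,0],
  [0,0,25,0],
  [0,0,25,0],
  [0,0,25,0],
  [0,0,20,0],
  [0,0,10,0],
  [0,0,0,0],
  [0,0,0,0],
])

```text
t: 19.6
tcp_pos: [0.5497, 0.3772, 0.0302]
orientation: [[0.997, 0.074, 0.001], [0.074, -0.997, 0.001], [0.001, -0.0, -1.0]]
force: [-0.5, -0.4, -0.0]
grip_width: 0.0513
grasp_force: 0.0
```

play_rows([
  [0,0,0,0],
  [0,0,0,0],
  [0,0,0,0],
  [0,0,0,0],
  [0,0,0,0],
  [0,0,0,0],
], fingers=1, squeeze=12)

```text
t: 20.2
tcp_pos: [0.5497, 0.3769, 0.0302]
orientation: [[0.997, 0.074, 0.001], [0.074, -0.997, 0.001], [0.001, -0.0, -1.0]]
force: [-0.2, -0.4, 5.1]
grip_width: 0.0275
grasp_force: 12.0
```

play_rows([
  [0,0,-5,0],
  [0,0,-15,0],
  [0,0,-25,0],
  [0,0,-25,0],
  [0,0,-25,0],
  [0,0,-25,0],
  [0,0,0,0],
])

```text
t: 20.9
tcp_pos: [0.5511, 0.3777, 0.1541]
orientation: [[0.997, 0.073, 0.005], [0.073, -0.997, 0.004], [0.005, -0.003, -1.0]]
force: [0.1, 0.6, 0.2]
grip_width: 0.0282
grasp_force: 12.0
```

```bash
python3 - <<'E'
from h import *
o=robot.get_obs(); R=np.array(o['orientation']);p=np.array(o['tcp_pos']); print(p,o['grip_width'],o['grasp_force'],o['force'])
T=np.eye(4);a=np.radians(-29.1);c,s=np.cos(a),np.sin(a)
T[:3,:3]=[[c,s,0],[s,-c,0],[0,0,-1]];T[:3,3]=[.49072,-.14652,.21135]
T4=T@np.array(robot.camera_model('wrist')['tool_from_camera'])
im=cv2.imread('pics/wrist4.png');
def dark(im,x,y,r):
    g=im.max(2); sub=g[y-r:y+r,x-r:x+r]; m=(sub<45).astype(np.uint8)
    n,l,st,ce=cv2.connectedComponentsWithStats(m); 
    for i in range(1,n):
        if st[i,4]>30: print(st[i].tolist(),(ce[i]+[x-r,y-r]).round(1))
dark(im,177,255,25)
print('w4 seat',onz((177,254.5),'wrist',.034,T4))
im=cv2.imread('pics/top4.png'); dark(im,357,229,14); 
im=cv2.imread('pics/scene4.png'); dark(im,254,155,14)
save('wrist','w7.png'); spots(['valve'],'wrist'); vmask('wrist'); print(proj([p+R@[0,0,.03],p+R@[0,0,-.038]],'wrist'))
E
```

```text
[0.55108367 0.37765401 0.15411604] 0.02819680279831808 11.999872773885727 [0.05077499 0.56233885 0.16221402]
[10, 10, 31, 28, 677] [177.3 253.5]
w4 seat [ 0.48630393 -0.02216559  0.034     ]
[8, 7, 14, 13, 142] [357.5 227.8]
wrist spot_point valve 0.88 [0.5472 0.3726 0.1243] [288. 255.]
wrist spot_point valve 0.81 [ 0.4969  0.4363 -0.0058] [215. 248.]
wrist spot_point valve 0.7 [ 0.5912  0.4477 -0.0039] [205. 148.]
wrist mask 0.72 4649 282.6 277.9 253 312 229 324
wrist mask 0.72 1540 208.1 262.1 187 230 236 289
wrist mask 0.56 1436 196.3 151.9 173 219 132 172
[[277.90501368 247.40297129]
 [276.7831715  311.52653259]]
```

```bash
python3 - <<'E'
from h import *
print('top seat',onz((357.5,227.8),'top',.034))
o=robot.get_obs(); R=np.array(o['orientation']);p=np.array(o['tcp_pos'])
for dx in (0,-.003,.003): print(dx,proj([p+R@[dx+.014,0,.03],p+R@[dx,.014,.03],p+R@[dx,-.014,.03],p+R@[dx-.01,0,-.034]],'wrist').round(1).tolist())
im=cv2.imread('pics/scene4.png'); g=im.max(2); print(g[146:164,240:268])
E
```

```text
top seat [ 0.48827314 -0.02117339  0.034     ]
0 [[280.0, 225.2], [304.1, 248.2], [255.8, 248.2], [279.3, 325.6]]
-0.003 [[280.0, 230.2], [304.0, 253.0], [255.9, 253.0], [279.4, 331.8]]
0.003 [[280.0, 220.1], [304.2, 243.3], [255.7, 243.3], [279.3, 319.4]]
[[ 87  97  96  93  92  94  95  96  96  97  98  97  97  98  98  99  99  97
   97  97  98  99  98  94  93  93  92  92]
 [ 86  94  92  92  94  96  96  97  96  96  97  95  96  97  97  98  97  96
   96  97  97 100 100  98  95  92  92  92]
 [ 83  91  92  95  96  98  97  96  96  96  94  92  90  91  91  90  91  92
   95  95  97  98  98  98  97  94  93  91]
 [ 82  89  95  96  97  97  97  96  94  90  83  72  68  61  61  63  65  70
   83  91  95  96  97  98  97  97  94  92]
 [ 81  90  94  96  97  98  98  95  85  67  57  54  54  52  52  52  53  54
   60  75  90  94  96  97  98  97  95  92]
 [ 80  87  93  96  97  96  94  84  66  53  52  51  51  51  52  52  50  52
   52  58  75  91  95  96  97  98  96  94]
 [ 78  80  88  95  96  95  88  71  55  51  51  49  51  51  51  52  51  52
   52  53  62  80  93  96  98  97  95  94]
 [ 74  74  80  93  96  9
[... 563 characters left out ...]
 62  54  51  64  86  97  98  96  89  73  61  58  54  53  53  55  57  61
   71  84  95  97  97  98  98  98  98  98]
 [ 50  48  48  58  80  96  97  98  96  91  84  78  69  68  68  71  77  84
   95  97  98  97  98  98  98  97  98  98]
 [ 47  47  47  57  80  94  97  98  98  96  94  93  92  92  92  93  94  96
   98  97  98  99 100 101 101 107 110 109]
 [ 46  47  47  59  80  94  97  97  97  97  97  96  97  98  99  99  98  98
  100 104 107 116 122 124 127 137 139 135]
 [ 49  48  52  69  87  96  98  97  99 103 105 109 110 115 119 120 118 117
  117 125 130 144 154 157 160 157 146 135]
 [ 84  64  70  86 105 115 115 115 116 123 128 133 134 140 149 150 149 143
  133 132 126 119 116 109 110 109 105 105]]
```

View pics/w7.png

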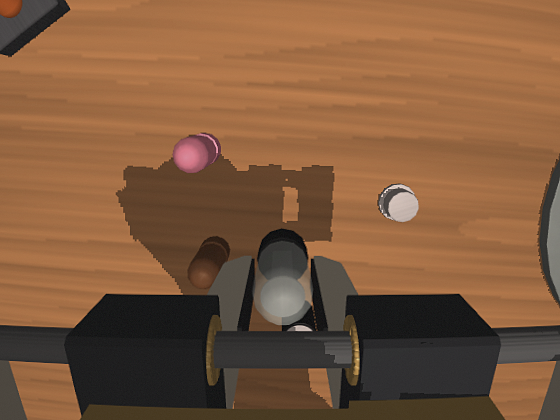

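The valve is held upright at (283,275), about 2 mm behind the tool centre. The seat is at about (0.488, -0.021) from the top, scene and wrist views. I carry it over.

play_rows([
  [-5,20,0,0],
  [-9,39,0,0],
  [-9,39,0,0],
  [-9,39,0,0],
  [-9,39,0,0],
  [-9,39,0,0],
  [-9,39,0,0],
  [-9,39,0,0],
  [-9,39,0,0],
  [-9,39,0,0],
  [-5,22,0,0],
  [0,0,0,0],
  [0,0,0,0],
  [0,0,0,0],
])

```text
t: 22.45
tcp_pos: [0.4877, -0.0207, 0.1492]
orientation: [[0.997, 0.075, -0.001], [0.075, -0.997, 0.001], [-0.001, -0.001, -1.0]]
force: [-0.2, 0.5, -0.2]
grip_width: 0.0278
grasp_force: 12.0
```

```bash
python3 - <<'E'
from h import *
o=robot.get_obs(); R=np.array(o['orientation']);p=np.array(o['tcp_pos']); print(p,np.degrees(np.arctan2(R[1,0],R[0,0])),o['grip_width'],o['force'])
d=R.T@(np.array([.489,-.021,.066])-p); print('to go',d*1000)
for c in ['top','scene']:
    robot.get_image(c); spots(['seat','gate','valve'],c)
E
```

```text
[ 0.4877142  -0.02074276  0.14919243] 4.313332535579305 0.02782969139163604 [-0.19202182  0.5370588  -0.2043955 ]
to go [ 1.316043    0.3991365  83.19139585]
top spot_point seat 0.96 [ 0.4856 -0.0214  0.0313] [357. 229.]
top spot_point gate 0.87 [ 0.4855 -0.023   0.0356] [358. 229.]
top spot_point valve 0.76 [ 5.925e-01  4.523e-01 -3.000e-04] [150. 178.]
top spot_point valve 0.72 [ 5.031e-01  4.388e-01 -5.000e-04] [154. 217.]
scene spot_point seat 0.78 [ 0.4907 -0.021   0.0355] [254. 154.]
scene spot_point gate 0.72 [ 0.4892 -0.0265  0.0325] [253. 153.]
scene spot_point valve 0.85 [0.4986 0.4373 0.0017] [378. 354.]
scene spot_point valve 0.82 [ 0.4896 -0.0227  0.1158] [252. 125.]
scene spot_point valve 0.79 [ 0.5926  0.4474 -0.0031] [331. 391.]
scene spot_point valve 0.49 [0.4366 0.3572 0.0014] [379. 295.]
```

play_rows([
  [1,0,15,0],
  [0,0,20,0],
  [0,0,20,0],
  [0,0,15,0],
  [0,0,7,0],
  [0,0,0,0],
  [0,0,0,0],
])

```text
t: 23.55
tcp_pos: [0.4889, -0.0219, 0.073]
orientation: [[0.997, 0.074, 0.0], [0.074, -0.997, -0.0], [0.0, 0.0, -1.0]]
force: [-0.4, 0.1, -0.0]
grip_width: 0.0277
grasp_force: 12.0
```

play_rows([
  [0,0,1.5,0],
  [0,0,1,0],
  [0,0,0,0],
])

```text
t: 23.85
tcp_pos: [0.4888, -0.0219, 0.0704]
orientation: [[0.997, 0.074, 0.001], [0.074, -0.997, 0.0], [0.001, 0.0, -1.0]]
force: [-0.4, 0.3, -0.2]
grip_width: 0.0278
grasp_force: 12.0
```

play_rows([
  [0,0,1,0],
  [0,0,1,0],
  [0,0,0,0],
])

```text
t: 24.15
tcp_pos: [0.4886, -0.0219, 0.068]
orientation: [[0.997, 0.074, -0.0], [0.074, -0.997, -0.0], [-0.0, 0.0, -1.0]]
force: [-0.0, -0.6, -0.0]
grip_width: 0.0274
grasp_force: 12.0
```

play_rows([
  [0,0,1,0],
  [0,0,1,0],
  [0,0,0,0],
])

```text
t: 24.45
tcp_pos: [0.4886, -0.0219, 0.0659]
orientation: [[0.997, 0.074, -0.0], [0.074, -0.997, -0.0], [-0.0, 0.0, -1.0]]
force: [0.1, -0.4, 0.3]
grip_width: 0.0281
grasp_force: 12.0
```

play_rows([
  [0,0,1,0],
  [0,0,0,0],
])

```text
t: 24.65
tcp_pos: [0.4886, -0.0219, 0.065]
orientation: [[0.997, 0.074, -0.0], [0.074, -0.997, -0.0], [-0.0, 0.0, -1.0]]
force: [-0.2, -0.3, -0.3]
grip_width: 0.0281
grasp_force: 12.0
```

play_rows([
  [0,0,1,0],
  [0,0,0,0],
])

```text
t: 24.85
tcp_pos: [0.4887, -0.0219, 0.0641]
orientation: [[0.997, 0.074, -0.0], [0.074, -0.997, -0.0], [-0.0, 0.0, -1.0]]
force: [0.2, 0.1, 1.0]
grip_width: 0.0275
grasp_force: 12.0
```

play_rows([
  [0,0,0.7,0],
  [0,0,0,0],
])

```text
t: 25.05
tcp_pos: [0.4888, -0.0219, 0.0639]
orientation: [[0.997, 0.074, 0.001], [0.074, -0.997, 0.0], [0.001, 0.0, -1.0]]
force: [-2.3, -0.3, 9.6]
grip_width: 0.0277
grasp_force: 12.0
```

play_rows([
  [0,0,0.7,0],
  [0,0,0,0],
])

```text
t: 25.25
tcp_pos: [0.489, -0.0219, 0.0635]
orientation: [[0.997, 0.074, 0.001], [0.074, -0.997, 0.0], [0.001, 0.0, -1.0]]
force: [-2.1, 0.1, 12.8]
grip_width: 0.0277
grasp_force: 12.0
```

Contact at about 10 N. I ease off, then open a little.

play_rows([
  [0,0,-0.8,0],
  [0,0,0,0],
])

```text
t: 25.45
tcp_pos: [0.4887, -0.0219, 0.0636]
orientation: [[0.997, 0.074, 0.0], [0.074, -0.997, 0.0], [0.0, -0.0, -1.0]]
force: [0.4, -0.2, 1.5]
grip_width: 0.0275
grasp_force: 12.0
```

play_rows([
  [0,0,0,0],
  [0,0,0,0],
  [0,0,0,0],
  [0,0,0,0],
], fingers=0.05)

```text
t: 25.85
tcp_pos: [0.4886, -0.0219, 0.0634]
orientation: [[0.997, 0.074, -0.0], [0.074, -0.997, -0.0], [-0.0, -0.0, -1.0]]
force: [0.1, 0.7, 0.6]
grip_width: 0.0436
grasp_force: 0.0
```

play_rows([
  [0,0,-3,0],
  [0,0,-8,0],
  [0,0,-15,0],
  [0,0,-20,0],
  [0,0,-20,0],
  [0,0,-25,0],
  [0,0,-25,0],
  [-25,0,-10,0],
  [-25,0,0,0],
  [0,0,0,0],
  [0,0,0,0],
])

```text
t: 26.95
tcp_pos: [0.4389, -0.0256, 0.1903]
orientation: [[0.997, 0.074, 0.001], [0.074, -0.997, 0.0], [0.001, 0.0, -1.0]]
force: [0.6, -0.5, -0.0]
grip_width: 0.0441
grasp_force: 0.0
```

```bash
python3 - <<'E'
from h import *
o=robot.get_obs(); print(o['tcp_pos'],o['grip_width'],o['force'],o['t'])
spotlist=['seat','gate','twin','small_valve','capacitor','knob','valve']
for c in ['wrist','scene','top']:
    save(c,c+'8.png'); spots(spotlist,c)
a=cv2.imread('pics/wrist8.png'); b=cv2.resize(cv2.imread('pics/scene8.png')[80:240,140:300],(240,240),interpolation=2)
m=np.zeros((420,800,3),np.uint8); m[:,:560]=a; m[:240,560:]=b; cv2.imwrite('pics/m8.png',m)
E
```

```text
[ 0.43890242 -0.0255981   0.1902739 ] 0.04410339278846966 [ 0.63004228 -0.50798246 -0.04056703] 26.95
wrist spot_point seat 0.79 [ 0.4904 -0.0243  0.0364] [284. 142.]
wrist spot_point gate 0.85 [ 0.4934 -0.0259  0.0347] [286. 139.]
wrist spot_point twin 0.82 [ 0.5252 -0.0199  0.0357] [281. 101.]
wrist spot_point twin 0.36 [0.4385 0.2628 0.0017] [  3. 173.]
wrist spot_point small_valve 0.49 [0.4359 0.2622 0.0027] [  4. 176.]
wrist spot_point valve 0.79 [ 0.4865 -0.0235  0.0353] [282. 147.]
scene spot_point seat 0.84 [ 0.4917 -0.0196  0.036 ] [253. 155.]
scene spot_point gate 0.73 [ 0.4883 -0.0291  0.0332] [253. 152.]
scene spot_point gate 0.42 [ 0.5297 -0.0198  0.0358] [237. 161.]
scene spot_point twin 0.93 [ 0.5312 -0.0208  0.034 ] [236. 161.]
scene spot_point small_valve 0.67 [ 0.4395  0.2593 -0.0012] [345. 253.]
scene spot_point capacitor 0.98 [0.4372 0.3531 0.0014] [377. 294.]
scene spot_point knob 0.83 [0.5581 0.272  0.0014] [293. 286.]
scene spot_point valve 0.94 [0.5002 0.4372 0.0032] [377. 354.]
scene spot_point valve 0.9 [0.5946 0.449  0.0009] [331. 393.]
scene spot_point valve 0.57 [ 0.4898 -0.0259  0.0305] [253. 154.]
top spot_point seat 0.73 [ 4.421e-01  2.656e-01 -4.000e-04] [229. 246.]
top spot_point seat 0.57 [ 0.4906 -0.0216  0.0314] [357. 227.]
top spot_point gate 0.66 [ 0.5251 -0.0227  0.033 ] [358. 211.]
top spot_point gate 0.65 [ 0.4862 -0.0214  0.0371] [358. 229.]
top spot_point twin 0.91 [ 0.526  -0.0227  0.0298] [358. 211.]
top spot_point small_valve 0.45 [ 0.4369  0.266  -0.0006] [228. 248.]
top spot_point capacitor 0.71 [ 0.5255 -0.0221  0.0316] [358. 211.]
top spot_point capacitor 0.53 [ 0.4366  0.3529 -0.0022] [190. 247.]
top spot_point knob 0.43 [0.5595 0.2775 0.0035] [225. 194.]
top spot_point valve 0.73 [ 0.5936  0.4505 -0.0025] [152. 178.]
top spot_point valve 0.49 [ 0.5008  0.4428 -0.002 ] [152. 218.]
top spot_point valve 0.4 [ 0.4911 -0.0259  0.033 ] [360. 227.]
```

View pics/m8.png

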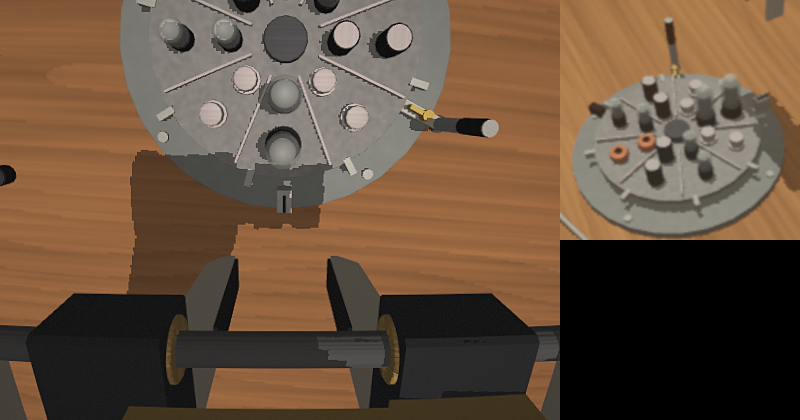

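The valve stands upright at (283,148) on the spot, in line with its twin (285,95) and the notch block (284,200). The fingers are clear and the other loose parts have not moved.

```bash
python3 -c "
from rig import robot
print(robot.sign_off())"
```

```text
the job is handed in; nothing more can be done
None
```

I handed the job in at about 27 s: two full lever strokes brought the free spot to the front, and the clear valve stands upright on it beside its twin. The other loose parts are where they were. The sign-off returned no verdict.

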